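# Load and lock a bead drilling jig

## Task

Load the drilling jig for the next set of beads: take the three plain wooden beads one by one from the drilled rail and drop each into the pocket of the jig made for its size, largest in the largest, then swing the hinged steel guide leaf fully down over them, gently and without slamming it, and lock it by turning the screw head at its end a quarter turn clockwise. Leave the other things on the bench where they are.

Things in the scene. Friction and masses are not known exactly. Their poses are not given: they have to be found in the camera images.
- jig: bead drilling jig fixed to the bench (sizes in mm, angles in rad). Aluminium block 80 (x) x 230 (y) x 40 high, origin at the centre of its underside. Three pockets in a row along y. Leaf hinge on a riser at the -y end, 27 over the block's top; at the +y end (y 78 to 114) a rest post 40 wide, 31 over the block's top, carries the leaf's end and the screw. Clamp feet 14 high reach to x = 69 either side
- pocket_large (a point): centre of the mouth of the largest pocket, at the block's top (40 above the bench), 50 to the -y side of the jig's centre. Round bore 32.3 across, 36 deep; the large bead sits on its rim with its centre 10.0 above this point. Axes as the jig's
- pocket_medium (a point): centre of the mouth of the middle pocket, at the block's top over the jig's centre. Bore 27.2 across; the medium bead sits with its centre 8.4 above this point
- pocket_small (a point): centre of the mouth of the smallest pocket, at the block's top, 46 to the +y side of the jig's centre. Bore 22.1 across; the small bead sits with its centre 6.8 above this point
- bead_large: plain wooden ball 38 across, about 30 g; origin at its centre (its axes mean nothing). Starts on the rail, any place
- bead_medium: plain wooden ball 32 across, about 18 g; origin at its centre. Starts on the rail, any place
- bead_small: plain wooden ball 26 across, about 11 g; origin at its centre. Starts on the rail, any place
- rail: dark hardwood strip fixed to the bench, 220 (its x) x 30 (its y) x 30 high, origin at the centre of its underside. Four shallow holes 20 across in its top, at x = -84, -28, 28 and 84; the beads stand in three of them, centres 46 (large), 42 (medium) and 38 (small) above the bench
- leaf (a joint): angle of the guide leaf about its hinge: 0 = closed, level on its rest post; it starts open, past upright, at 1.85 to 2.1. A stiff friction hinge (0.6 N m): the leaf stays where it is left, and takes about 1 to 4 N at its end to move
- leaf_hinge (a point): middle of the leaf's hinge pin, 75 above the bench and 100 to the -y side of the jig's centre; the pin runs along the jig's x
- leaf_lip (a point): point on the leaf's upper face (outer face when open), mid-width, 10 from its free end; y from hinge to free end, z out of the upper face. Leaf: steel plate 70 wide, 8 thick, reaching 246 from the pin, mid-plane through the pin: closed, its top is 79 above the bench and its end at jig y = 146. A slot lets the screw head through; bush noses below stop 1.5 over each seated bead
- screw (a joint): turn of the quarter-turn locking screw: 0 = unlocked, its bar head lying along the leaf's slot (jig y); grows clockwise seen from above to the stop at 1.571, bar across the slot, locked. Friction 0.05 N m, stays where it is left
- screw_head (a point): centre of the top of the screw's bar head, on the screw's axis, 88 to the +y side of the jig's centre and 103 above the bench. The bar is 36 long, 11 wide and 19 high, and stands 24 proud of the closed leaf
- figurine: pale carved seated figure with a fan crown, 120 tall, 60 wide at its plinth; loose, not part of the job
- gouge: carving gouge lying flat: turned wood handle 115 long and 30 thick, steel blade; 240 long, origin where handle and blade meet; loose, not part of the job
- mallet: round wooden carver's mallet lying on its side: head 80 across and 100 long, handle 26 thick, 250 long in all, origin under the head's middle; loose, not part of the job
- brush: flat paint brush lying down, 180 long, 42 wide; loose, not part of the job
- sanding_block: cork sanding block 100 x 60 x 32; loose, not part of the job
- wax_tin: round brass-coloured wax tin, 70 across, 45 tall; loose, not part of the job
- glue_bottle: white glue bottle, 52 across, 150 tall; loose, not part of the job

How it is judged:
By the outcome, as a careful person would: the job done as asked, in the order asked, and still so for the second after the job is handed in, with the robot touching nothing.
It also fails if it takes over 72 s, if anything falls off the work surface, if the arm or the gripper's body presses on something with over 40 N, if the wrist force passes 120 N, or if a joint passes its speed limit or range.

## Robot

A 6-joint arm with a two-finger parallel gripper is mounted at the origin on the work surface. World frame = base frame: x ahead of the robot, y to its left, z up, the work surface at z = 0. Lengths are in m, angles in rad, forces in N, time in s.
With the tool pointing down it reaches from about 0.375 to 0.925 m from the base axis. Payload 5.7 kg.
Tool frame: the origin (TCP) lies midway between the tips of the shut fingers; the grasp point (between the pads) lies 19 mm behind it; z points along the fingers, y is the line along which they close (so a half turn about z gives the same grasp; the last joint's range is limited). The gripper opens to 88 mm and grips with 3 to 60 N. Pads are 20 mm wide; open, the fingers measure 115 mm over their backs; the gripper's body (75 mm by 178 mm) begins 61 mm behind the grasp point.
Start: joints at [-0.115, 0.359, 1.51, -0, 1.272, -0.115], TCP at [0.6, -0, 0.223] pointing down, gripper open.
Joint ranges: [-2.97, 2.97], [-1.01, 2.36], [0.21, 2.38], [-0.96, 4.11], [0.2, 2.71], [-2.98, 2.98]. Speed limits (rad/s): [2.39, 2.39, 3.14, 3.14, 3.14, 3.14].

## Interface

Orientations are given as a rotation vector (axis times angle).
In Python, from rig import robot, read_camera gives the robot as it stands.
- The arm moves only by the tool send_rows, never from a script. Its argument "rows" is a list of rows, each an object with "grip": the finger opening in mm, from 0 to 87.8; "slide": the shift along the tool's x, y, z in mm, a list of three; "dr": the turn, a rotation vector about the tool's x, y, z in degrees, a list of three. A call has 1 to 5 rows; each row shifts and turns the commanded pose from where the row before left it, along the tool's axes as they then stand; what a row does not reach is not made up. A row lasts 1/12 s, in which the tool goes at most 41.7 mm and 7.16 degrees, less where a joint would pass 70% of its speed; a pose out of reach is approached as far as the arm can. A call is refused whole if a number of a shift passes 41.7 or a number of a turn 7.16, either way. A call with a gripper value outside its range is refused whole. The fingers move at their own pace and stop on an object; the grip force is fixed at half the most. Time passes only in rows, so rows that do not move let the fingers close. It gives the time, the measured TCP pose, the force, the opening and the grip force at its end, in the units of the state.
- robot.observe(): the state, without advancing time (a new reading comes with each control period).
- read_camera(name): name is "scene" or "side" or "wrist"; returns a dict with "img" (420x560x3 uint8, red, green, blue), "vertical_fov" (degrees; the focal length in pixels is half the picture's height over the tangent of half this angle, whatever the lens; pixels are square), "cx", "cy" (the principal point, pixels), "world_from_camera" (4x4, takes a point from camera to world coordinates); the wrist camera has in their place "mount" (4x4, takes a point from camera to tool coordinates, whose origin is the TCP and whose axes are the flange's). Camera axes: x right, y up, looking along -z (the intrinsics and any distortion apply to the point x, -y, -z); pixel columns grow to the right and rows downward; lengths in m; the calibration is good to about 2 mm. A picture is of the moment at which its call begins: read the wrist's pose just before it. There is no depth.
- robot.hand_in(): hands the job in; it is judged then, once.
The state is a dict: "time_s": time; "joint_positions": joint angles; "joint_vel": joint speeds; "joint_torque": joint torques, N m; "ee_pos": TCP position; "ee_rot": TCP orientation; "force": force on the tool from outside, world axes, zero at the start; "ft_torque": the same for the moment, N m; "finger_gap": opening from 0.0 (shut) to 1.0 (fully open); "grip_force": force on a finger pad.
Only numpy, scipy, OpenCV 4.12 (cv2) and the standard library are available. Lean on these libraries where they do the work, as an engineer would, in place of code of your own. Each camera call takes 0.05 s, during which the arm holds its last target. There are 200 camera calls.

## Working session

There is one attempt and no reset: what is moved stays moved. The work goes in short steps, Python scripts to look and compute and a tool call to move; the robot and the scene stay as the last step left them, time stands still between calls to the robot, and variables do not carry over. Pictures are saved under pics/ and viewed, at most 10 in all, crops included, and the job is handed in when it is done.

Besides the shell and the picture viewer there is one more tool, called after "Emit:" in YAML: its name, and indented under it one key for each argument. send_rows: Moves the arm, as the interface text tells. Its arguments: {"type":"object","properties":{"rows":{"type":"array","items":{"type":"object","properties":{"grip":{"type":"number"},"slide":{"type":"array","items":{"type":"number"}},"dr":{"type":"array","items":{"type":"number"}}}}}},"required":["rows"]}

```bash
mkdir -p pics; ls
python3 - <<'E'
from rig import robot, read_camera
import cv2, numpy as np
s=robot.observe(); print(s)
for n in ("scene","side"):
    c=read_camera(n); cv2.imwrite(f"pics/{n}0.png",c["img"][:,:,::-1]); print(n,[ (k,np.round(v,4).tolist()) for k,v in c.items() if k!="img"])
E
```

```text
pics
{'time_s': 0.0, 'joint_positions': array([-1.15084078e-01,  3.59512101e-01,  1.51140097e+00,  2.08055559e-05,
        1.27246040e+00, -1.15109357e-01]), 'joint_vel': array([ 9.17879961e-04, -7.70761275e-05, -1.35542213e-04,  3.70609262e-04,
        2.11153446e-03,  1.04314429e-03]), 'joint_torque': array([-2.01257943e-03, -5.15376234e+01, -2.70722097e+01,  6.73234044e-02,
        3.48843460e-02, -1.61260368e-04]), 'ee_pos': array([5.99340078e-01, 8.58037400e-05, 2.21817316e-01]), 'ee_rot': array([-2.22042437e+00, -2.22046689e+00,  1.71250834e-03]), 'force': array([-1.34983339,  0.59683273,  0.75704874]), 'ft_torque': array([-0.06446768, -0.04135164,  0.02741729]), 'grip_force': 0.0, 'finger_gap': 0.9996505684703378}
scene [('vertical_fov', 46.1094), ('cx', 277.0924), ('cy', 203.4547), ('world_from_camera', [[0.7065, -0.5609, 0.4315, 1.2085], [0.7075, 0.546, -0.4487, -0.6764], [0.0161, 0.6223, 0.7826, 1.2541], [0.0, 0.0, 0.0, 1.0]])]
side [('vertical_fov', 47.3674), ('cx', 274.3656), ('cy', 209.6755), ('world_from_camera', [[-0.9002, 0.3041, -0.3117, 0.0239], [-0.4354, -0.6243, 0.6486, 1.0771], [0.0027, 0.7196, 0.6944, 1.2544], [0.0, 0.0, 0.0, 1.0]])]
```

View pics/scene0.png

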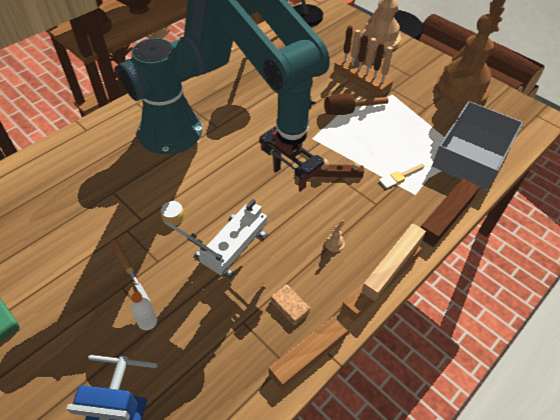

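View pics/side0.png

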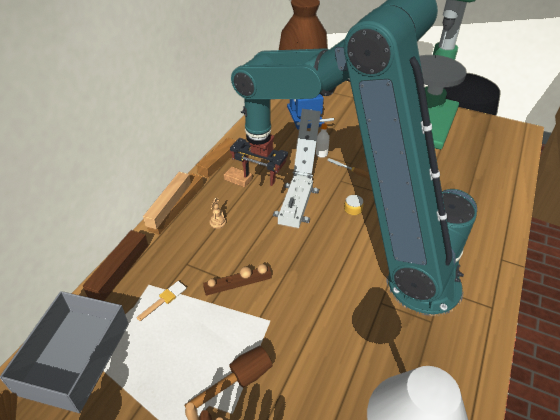

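The scene view shows the jig at about (233,238), with the leaf rising to about (170,225). The gripper partly hides the rail at (335,172). In the side view the jig is at (297,190), and the rail is at (238,279) with beads near (216,272), (246,273) and (262,268). I'll take one enlarged composite crop.

Run:
```python
import cv2, numpy as np
a=cv2.imread("pics/side0.png"); b=cv2.imread("pics/scene0.png")
A=cv2.resize(a[255:300,195:285],None,fx=4.4,fy=4.4,interpolation=3)   # 396x198
B=cv2.resize(a[100:230,260:330],None,fx=4.6,fy=4.6,interpolation=3) # 322x598
C=cv2.resize(b[195:285,160:275],None,fx=4,fy=4,interpolation=3) #460x360
o=np.zeros((600,800,3),np.uint8); o[:198,:396]=A; o[:598,478:800]=B; o[210:570,:460]=C
cv2.imwrite("pics/crop1.png",o)
```

```text
(no output)
```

View pics/crop1.png

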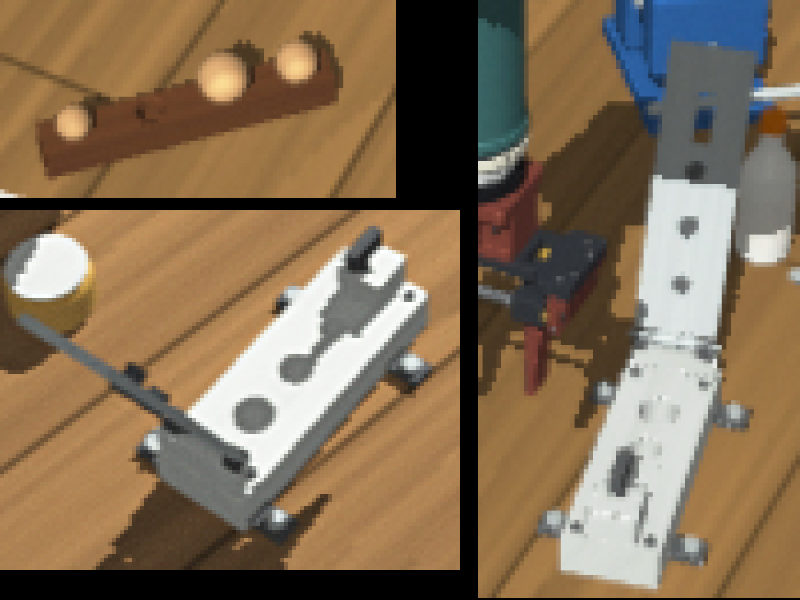

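The crop shows the rail holding small, empty, large, medium in order, and the leaf open past upright. The side pixels are small (211.6,282.7), large (245.7,272.5) and medium (262.5,269.1). In the scene the pockets are large (223.7,245.5) and medium (234.5,234.5), with the screw top at (252,202).

```bash
cat > h.py <<'E'
import numpy as np, cv2
from scipy.spatial.transform import Rotation as R
from rig import robot, read_camera
def K(c): 
    f=210/np.tan(np.radians(c["vertical_fov"])/2); return f,c["cx"],c["cy"]
def ray(c,p,T=None):
    T=c["world_from_camera"] if T is None else T; T=np.array(T)
    f,cx,cy=K(c); d=np.array([(p[0]-cx)/f,-(p[1]-cy)/f,-1.]); d=T[:3,:3]@d
    return T[:3,3],d/np.linalg.norm(d)
def onz(c,p,z,T=None):
    o,d=ray(c,p,T); return o+d*(z-o[2])/d[2]
def proj(c,P,T=None):
    T=c["world_from_camera"] if T is None else T
    q=np.linalg.inv(T)@np.r_[P,1]; f,cx,cy=K(c); return np.array([cx+f*q[0]/-q[2],cy-f*q[1]/-q[2]])
def wrist():
    s=robot.observe(); c=read_camera("wrist"); T=np.eye(4); T[:3,:3]=R.from_rotvec(s["ee_rot"]).as_matrix(); T[:3,3]=s["ee_pos"]
    return c,T@np.array(c["mount"]),T
E
python3 - <<'E'
from h import *
np.set_printoptions(precision=4,suppress=True)
s=read_camera("side"); c=read_camera("scene")
for n,p,z in (("S",(211.6,282.7),.038),("L",(245.7,272.5),.046),("M",(262.5,269.1),.042)): print(n,onz(s,p,z))
for p,z in (((223.7,245.5),.04),((234.5,234.5),.04),((246,217),.04),((252,202),.103)): print("scene",onz(c,p,z))
print("side screw",onz(s,(292,199),.103))
w=read_camera("wrist"); print(w["mount"],w["vertical_fov"],w["cx"],w["cy"])
cv2.imwrite("pics/w0.png",w["img"][:,:,::-1])
E
```

```text
S [0.6034 0.3267 0.038 ]
L [0.5227 0.249  0.046 ]
M [0.4821 0.2103 0.042 ]
scene [ 0.5413 -0.2044  0.04  ]
scene [ 0.5341 -0.1554  0.04  ]
scene [ 0.51   -0.0865  0.04  ]
scene [ 0.5176 -0.0663  0.103 ]
side screw [ 0.5082 -0.0749  0.103 ]
[[-0.0003  0.9689  0.2476  0.0663]
 [ 1.      0.0004 -0.     -0.0003]
 [-0.0001  0.2476 -0.9689 -0.1625]
 [ 0.      0.      0.      1.    ]] 58.56547553460449 279.92261965786855 211.57617925886555
```

Spacings match: S–L is 112 mm, L–M is 56 mm, and the rail yaw is about 44°. The jig yaw is about 11°. I'll move over the rail and check with the wrist camera.

Emit:
send_rows:
  rows:
    - {"grip": 60,"slide": [36,-11,9],"dr": [0,0,0]}
    - {"grip": 60,"slide": [36,-11,9],"dr": [0,0,0]}
    - {"grip": 60,"slide": [36,-11,9],"dr": [0,0,0]}
    - {"grip": 60,"slide": [36,-11,9],"dr": [0,0,0]}
    - {"grip": 60,"slide": [36,-11,9],"dr": [0,0,0]}

```text
time_s: 0.67
ee_pos: [0.5442, 0.1814, 0.1773]
ee_rot: [-2.222, -2.221, -0.0]
force: [-0.1, -0.2, 0.0]
finger_gap: 0.69
grip_force: 0.0
```

Emit:
send_rows:
  rows:
    - {"grip": 60,"slide": [36,-11,9],"dr": [0,0,0]}
    - {"grip": 60,"slide": [33,-11,8],"dr": [0,0,0]}
    - {"grip": 60,"slide": [0,0,0],"dr": [0,0,7]}
    - {"grip": 60,"slide": [0,0,0],"dr": [0,0,7]}
    - {"grip": 60,"slide": [0,0,0],"dr": [0,0,7]}

```text
time_s: 1.08
ee_pos: [0.5223, 0.25, 0.1602]
ee_rot: [-2.592, -1.774, 0.001]
force: [0.2, -0.0, 0.4]
finger_gap: 0.682
grip_force: 0.0
```

Emit:
send_rows:
  rows:
    - {"grip": 60,"slide": [0,0,0],"dr": [0,0,7]}
    - {"grip": 60,"slide": [0,0,0],"dr": [0,0,7]}
    - {"grip": 60,"slide": [0,0,0],"dr": [0,0,7]}
    - {"grip": 60,"slide": [0,0,0],"dr": [0,0,2]}
    - {"grip": 60,"slide": [0,0,0],"dr": [0,0,0]}

```text
time_s: 1.5
ee_pos: [0.5229, 0.249, 0.1605]
ee_rot: [-2.893, -1.226, 0.0]
force: [-0.4, 0.1, -0.6]
finger_gap: 0.683
grip_force: 0.0
```

Run:
```python
from h import *
c,Tc,T=wrist(); print(T.round(4), robot.observe()["time_s"])
cv2.imwrite("pics/w1.png",c["img"][:,:,::-1])
for n,P in (("S",(.6034,.3267,.038)),("L",(.5227,.249,.046)),("M",(.4821,.2103,.042))): print(n,proj(c,P,Tc).round(0))
for n in("scene",):
    c=read_camera(n); cv2.imwrite("pics/scene1.png",c["img"][:,:,::-1])
```

```text
[[ 6.955e-01  7.185e-01 -2.000e-04  5.229e-01]
 [ 7.185e-01 -6.955e-01 -0.000e+00  2.490e-01]
 [-2.000e-04 -2.000e-04 -1.000e+00  1.605e-01]
 [ 0.000e+00  0.000e+00  0.000e+00  1.000e+00]] 1.55
S [285.  50.]
L [279. 206.]
M [276. 272.]
```

View pics/w1.png

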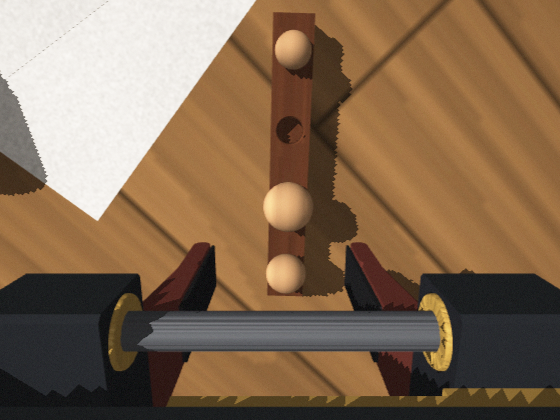

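The wrist view shows the small bead at (293,50), the large at (288,206) and the medium at (286,273), each a few mm to the right of prediction.

Run:
```python
from h import *
np.set_printoptions(precision=4,suppress=True)
c,Tc,T=wrist()
for n,p,z in (("S",(293,50),.038),("L",(288,206),.046),("M",(286,273),.042)):
    P=onz(c,p,z,Tc); print(n,P, "tool", (np.linalg.inv(T)@np.r_[P,1])[:3]*1000)
c=read_camera("scene"); s=read_camera("side")
from itertools import product
# figurine, tin rough
print(onz(c,(335,248),.0),onz(c,(172,212),.045))
```

```text
S [0.6072 0.3226 0.038 ] tool [111.553    9.7384 122.496 ]
L [0.5275 0.2444 0.046 ] tool [ -0.0326   6.5769 114.5289]
M [0.4874 0.2044 0.042 ] tool [-56.6697   5.3323 118.5455]
[0.762  0.0464 0.    ] [ 0.3401 -0.2386  0.045 ]
```

Run:
```python
import cv2,numpy as np
b=cv2.imread("pics/scene1.png")
o=cv2.resize(b[190:290,155:285],None,fx=6,fy=6,interpolation=3); cv2.imwrite("pics/scene1c.png",o)
```

Emit:
send_rows:
  rows:
    - {"grip": 60,"slide": [0,6.5,30],"dr": [0,0,1.5]}
    - {"grip": 60,"slide": [0,0,35],"dr": [0,0,0]}
    - {"grip": 60,"slide": [0,0,35],"dr": [0,0,0]}
    - {"grip": 60,"slide": [0,0,20],"dr": [0,0,0]}
    - {"grip": 60,"slide": [0,0,10],"dr": [0,0,0]}

```text
time_s: 2.17
ee_pos: [0.5255, 0.2437, 0.0276]
ee_rot: [-2.907, -1.19, 0.008]
force: [0.3, -0.0, 0.5]
finger_gap: 0.683
grip_force: 0.0
```

Emit:
send_rows:
  rows:
    - {"grip": 60,"slide": [0,0,0],"dr": [0,0,0]}
    - {"grip": 30,"slide": [0,0,0],"dr": [0,0,0]}
    - {"grip": 30,"slide": [0,0,0],"dr": [0,0,0]}
    - {"grip": 30,"slide": [0,0,0],"dr": [0,0,0]}
    - {"grip": 30,"slide": [0,0,0],"dr": [0,0,0]}

```text
time_s: 2.58
ee_pos: [0.5285, 0.2451, 0.0322]
ee_rot: [-2.907, -1.189, -0.004]
force: [0.0, 1.3, 4.7]
finger_gap: 0.419
grip_force: 29.8
```

View pics/scene1c.png

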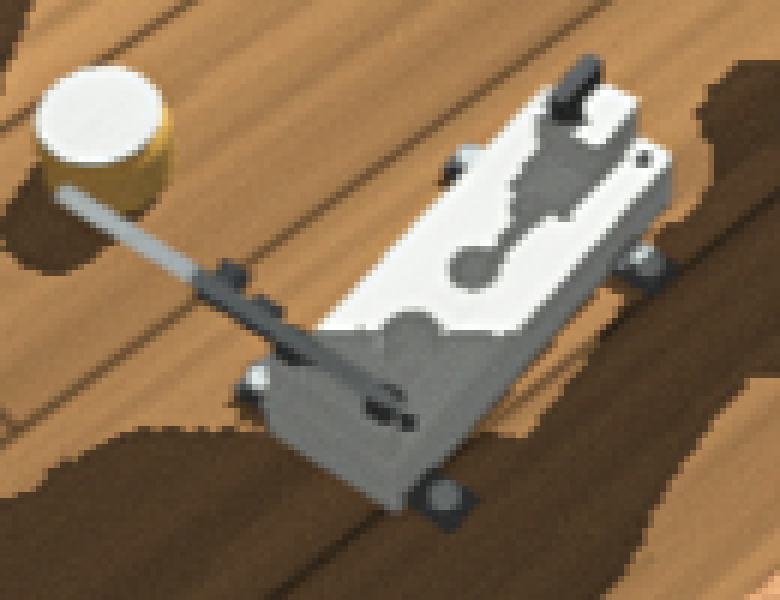

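Large bead gripped. I'll lift, rotate to the jig's yaw and carry it over the large pocket.

Emit:
send_rows:
  rows:
    - {"grip": 30,"slide": [0,0,-15],"dr": [0,0,0]}
    - {"grip": 30,"slide": [0,0,-30],"dr": [0,0,0]}
    - {"grip": 30,"slide": [0,0,-35],"dr": [0,0,-5]}
    - {"grip": 30,"slide": [0,0,-35],"dr": [0,0,-7]}
    - {"grip": 30,"slide": [0,0,-15],"dr": [0,0,-7]}

```text
time_s: 3.0
ee_pos: [0.5301, 0.2454, 0.1661]
ee_rot: [2.665, 1.66, 0.011]
force: [0.8, -0.2, -0.7]
finger_gap: 0.417
grip_force: 30.0
```

Emit:
send_rows:
  rows:
    - {"grip": 30,"slide": [0,0,0],"dr": [0,0,-7]}
    - {"grip": 30,"slide": [0,0,0],"dr": [0,0,-7]}
    - {"grip": 30,"slide": [0,0,0],"dr": [0,0,-7]}
    - {"grip": 30,"slide": [0,0,0],"dr": [0,0,-7]}
    - {"grip": 30,"slide": [0,0,0],"dr": [0,0,-7]}

```text
time_s: 3.42
ee_pos: [0.5278, 0.2446, 0.1617]
ee_rot: [2.043, 2.386, 0.002]
force: [-0.2, 0.3, -0.3]
finger_gap: 0.418
grip_force: 30.0
```

Emit:
send_rows:
  rows:
    - {"grip": 30,"slide": [-20,-4,0],"dr": [0,0,-3]}
    - {"grip": 30,"slide": [-38,-7,0],"dr": [0,0,0]}
    - {"grip": 30,"slide": [-38,-7,0],"dr": [0,0,0]}
    - {"grip": 30,"slide": [-38,-7,0],"dr": [0,0,0]}
    - {"grip": 30,"slide": [-38,-7,0],"dr": [0,0,0]}

```text
time_s: 3.83
ee_pos: [0.5295, 0.0682, 0.1616]
ee_rot: [1.986, 2.433, 0.002]
force: [-0.1, 0.1, -0.8]
finger_gap: 0.415
grip_force: 30.0
```

Emit:
send_rows:
  rows:
    - {"grip": 30,"slide": [-38,-7,0],"dr": [0,0,0]}
    - {"grip": 30,"slide": [-38,-7,0],"dr": [0,0,0]}
    - {"grip": 30,"slide": [-38,-7,0],"dr": [0,0,0]}
    - {"grip": 30,"slide": [-38,-7,0],"dr": [0,0,0]}
    - {"grip": 30,"slide": [-38,-7,0],"dr": [0,0,0]}

```text
time_s: 4.25
ee_pos: [0.533, -0.1256, 0.1617]
ee_rot: [1.987, 2.432, 0.001]
force: [0.0, 1.0, -0.5]
finger_gap: 0.42
grip_force: 30.0
```

Emit:
send_rows:
  rows:
    - {"grip": 30,"slide": [-38,-7,0],"dr": [0,0,0]}
    - {"grip": 30,"slide": [-20,-4,0],"dr": [0,0,0]}
    - {"grip": 30,"slide": [0,0,0],"dr": [0,0,0]}
    - {"grip": 30,"slide": [0,0,0],"dr": [0,0,0]}

```text
time_s: 4.58
ee_pos: [0.5339, -0.1835, 0.1613]
ee_rot: [1.99, 2.43, 0.001]
force: [-0.9, -0.2, -0.5]
finger_gap: 0.416
grip_force: 30.0
```

Run:
```python
from h import *
c,Tc,T=wrist(); print(T.round(4), robot.observe()["time_s"])
cv2.imwrite("pics/w2.png",c["img"][:,:,::-1])
```

```text
[[-1.968e-01  9.804e-01  9.000e-04  5.339e-01]
 [ 9.804e-01  1.968e-01 -1.000e-04 -1.835e-01]
 [-3.000e-04  9.000e-04 -1.000e+00  1.613e-01]
 [ 0.000e+00  0.000e+00  0.000e+00  1.000e+00]] 4.6333
```

View pics/w2.png

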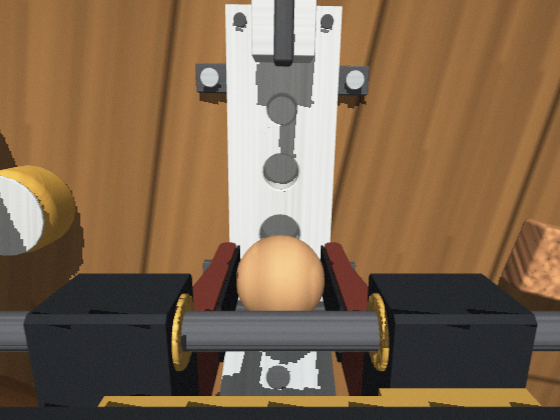

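The wrist view shows the small pocket at (282,110), the medium at (281,171), and the large one half hidden at about (280,231). The bead is held centred.

Run:
```python
from h import *
np.set_printoptions(precision=4,suppress=True)
c,Tc,T=wrist()
S=onz(c,(282,110),.04,Tc); M=onz(c,(281,171),.04,Tc); L=onz(c,(280,231),.04,Tc)
Ti=np.linalg.inv(T)
for P in (S,M,L): print(P,(Ti@np.r_[P,1])[:3]*1000)
print(np.linalg.norm(S-M),np.linalg.norm(M-L))
# corners of screw head top near end
print((Ti@np.r_[onz(c,(283,63),.103,Tc),1])[:3]*1000)
# held bead: centre at which height projected
P=onz(c,(280,282),.1613,Tc); print("bead ray tool",(Ti@np.r_[P,1])[:3]*1000,(Ti@np.r_[onz(c,(280,282),.175,Tc),1])[:3]*1000)
```

```text
[ 0.5207 -0.1128  0.04  ] [ 70.5625   1.0314 121.1034]
[ 0.5289 -0.1569  0.04  ] [ 25.7788   0.3167 121.0836]
[ 0.5376 -0.2038  0.04  ] [-21.9493  -0.458  121.0624]
0.04478939692873877 0.047734340663817106
[94.6828  1.2379 58.114 ]
bead ray tool [-9.2322 -0.4446 -0.232 ] [ -2.8501  -0.4416 -13.9292]
```

Emit:
send_rows:
  rows:
    - {"grip": 30,"slide": [-22,0,0],"dr": [0,0,0.5]}
    - {"grip": 30,"slide": [0,-0.5,30],"dr": [0,0,0]}
    - {"grip": 30,"slide": [0,0,35],"dr": [0,0,0]}
    - {"grip": 30,"slide": [0,0,30],"dr": [0,0,0]}
    - {"grip": 30,"slide": [0,0,14],"dr": [0,0,0]}

```text
time_s: 5.1
ee_pos: [0.5356, -0.2012, 0.0486]
ee_rot: [-1.993, -2.422, 0.001]
force: [-0.5, 0.3, 0.1]
finger_gap: 0.417
grip_force: 30.0
```

Emit:
send_rows:
  rows:
    - {"grip": 30,"slide": [0,0,8],"dr": [0,0,0]}
    - {"grip": 30,"slide": [0,0,0],"dr": [0,0,0]}
    - {"grip": 30,"slide": [0,0,0],"dr": [0,0,0]}

```text
time_s: 5.35
ee_pos: [0.5383, -0.2034, 0.0442]
ee_rot: [1.996, 2.425, 0.0]
force: [-0.2, -0.7, 0.0]
finger_gap: 0.416
grip_force: 30.0
```

Emit:
send_rows:
  rows:
    - {"grip": 44,"slide": [0,0,0],"dr": [0,0,0]}
    - {"grip": 52,"slide": [0,0,0],"dr": [0,0,0]}
    - {"grip": 52,"slide": [0,0,0],"dr": [0,0,0]}
    - {"grip": 52,"slide": [0,0,0],"dr": [0,0,0]}
    - {"grip": 52,"slide": [0,0,0],"dr": [0,0,0]}

```text
time_s: 5.77
ee_pos: [0.538, -0.2045, 0.0442]
ee_rot: [1.998, 2.423, 0.0]
force: [-0.3, -0.7, 0.3]
finger_gap: 0.597
grip_force: 0.0
```

Emit:
send_rows:
  rows:
    - {"grip": 52,"slide": [0,0,-15],"dr": [0,0,0]}
    - {"grip": 52,"slide": [0,0,-30],"dr": [0,0,0]}
    - {"grip": 52,"slide": [0,0,-40],"dr": [0,0,0]}
    - {"grip": 52,"slide": [0,0,-30],"dr": [0,0,0]}
    - {"grip": 52,"slide": [0,0,0],"dr": [0,0,0]}

```text
time_s: 6.18
ee_pos: [0.5416, -0.2063, 0.1651]
ee_rot: [1.992, 2.416, 0.004]
force: [0.5, -0.5, 0.2]
finger_gap: 0.596
grip_force: 0.0
```

Run:
```python
from h import *
c,Tc,T=wrist(); print(T.round(4), robot.observe()["time_s"])
m=cv2.imwrite("pics/w3.png",c["img"][:,:,::-1])
h=cv2.cvtColor(c["img"],cv2.COLOR_RGB2HSV); k=((h[...,0]>8)&(h[...,0]<22)&(h[...,1]>80)&(h[...,2]>140)).astype(np.uint8)
k[:, :232]=0; k[:,328:]=0
n,l,st,ce=cv2.connectedComponentsWithStats(k)
for i in range(1,n):
    if st[i,4]>200: print(st[i],ce[i].round(1),"world",onz(c,ce[i],.05,Tc).round(4))
```

```text
[[-0.1907  0.9816  0.0098  0.5416]
 [ 0.9816  0.1907 -0.0051 -0.2063]
 [-0.0069  0.0086 -0.9999  0.1651]
 [ 0.      0.      0.      1.    ]] 6.2333
[ 250  182   49   42 1565] [273.8 202.9] world [ 0.5373 -0.2057  0.05  ]
[232 396  96  11 859] [279.6 400.2] world [ 0.5757 -0.3805  0.05  ]
```

Large bead is at (0.537,-0.206), agreeing with its pocket. Next is the medium bead.

Emit:
send_rows:
  rows:
    - {"grip": 56,"slide": [21,3,0],"dr": [0,0,0]}
    - {"grip": 56,"slide": [39,2.5,0],"dr": [0,0,0]}
    - {"grip": 56,"slide": [39,2.5,0],"dr": [0,0,0]}
    - {"grip": 56,"slide": [39,2.5,0],"dr": [0,0,0]}
    - {"grip": 56,"slide": [39,2.5,0],"dr": [0,0,0]}

```text
time_s: 6.65
ee_pos: [0.5151, -0.0265, 0.1573]
ee_rot: [-1.998, -2.421, 0.002]
force: [0.7, -0.3, 0.2]
finger_gap: 0.637
grip_force: 0.0
```

Emit:
send_rows:
  rows:
    - {"grip": 56,"slide": [39,2.5,0],"dr": [0,0,0]}
    - {"grip": 56,"slide": [39,2.5,0],"dr": [0,0,0]}
    - {"grip": 56,"slide": [39,2.5,0],"dr": [0,0,0]}
    - {"grip": 56,"slide": [39,2.5,0],"dr": [0,0,0]}
    - {"grip": 56,"slide": [39,2.5,0],"dr": [0,0,0]}

```text
time_s: 7.07
ee_pos: [0.4902, 0.1673, 0.1573]
ee_rot: [-1.998, -2.423, 0.003]
force: [0.5, -0.8, -0.5]
finger_gap: 0.635
grip_force: 0.0
```

Emit:
send_rows:
  rows:
    - {"grip": 56,"slide": [39,2.5,0],"dr": [0,0,0]}
    - {"grip": 56,"slide": [0,0,0],"dr": [0,0,7]}
    - {"grip": 56,"slide": [0,0,0],"dr": [0,0,7]}
    - {"grip": 56,"slide": [0,0,0],"dr": [0,0,7]}
    - {"grip": 56,"slide": [0,0,0],"dr": [0,0,7]}

```text
time_s: 7.48
ee_pos: [0.4855, 0.2047, 0.1571]
ee_rot: [-2.529, -1.862, 0.004]
force: [0.5, -0.4, 0.6]
finger_gap: 0.644
grip_force: 0.0
```

Emit:
send_rows:
  rows:
    - {"grip": 56,"slide": [0,0,0],"dr": [0,0,7]}
    - {"grip": 56,"slide": [0,0,0],"dr": [0,0,7]}
    - {"grip": 56,"slide": [0,0,0],"dr": [0,0,7]}
    - {"grip": 56,"slide": [0,0,0],"dr": [0,0,7]}
    - {"grip": 56,"slide": [0,0,0],"dr": [0,0,0]}

```text
time_s: 7.9
ee_pos: [0.4858, 0.2042, 0.1572]
ee_rot: [-2.905, -1.196, 0.004]
force: [0.2, -0.4, -0.9]
finger_gap: 0.637
grip_force: 0.0
```

```bash
cat >> h.py <<'E'
def beads(z=.04,vmin=150,amin=300):
    c,Tc,T=wrist(); Ti=np.linalg.inv(T)
    h=cv2.cvtColor(c["img"],cv2.COLOR_RGB2HSV); k=((h[...,0]>8)&(h[...,0]<22)&(h[...,1]>60)&(h[...,2]>vmin)).astype(np.uint8)
    k[:,:200]=0; k[:,360:]=0; k[330:]=0
    cs,_=cv2.findContours(k,cv2.RETR_EXTERNAL,cv2.CHAIN_APPROX_NONE)
    print(T[:3,3].round(4),np.degrees(np.arctan2(T[1,0],T[0,0])).round(1))
    for q in cs:
        a=cv2.contourArea(q)
        if a>amin:
            p,r=cv2.minEnclosingCircle(q); P=onz(c,p,z,Tc); print("px",np.round(p,1),round(r,1),"fill",round(a/np.pi/r/r,2),"world",P.round(4),"tool",((Ti@np.r_[P,1])[:3]*1000).round(1))
    return c,Tc,T
E
python3 - <<'E'
from h import *
c,_,_=beads(.042,195); cv2.imwrite("pics/w4.png",c["img"][:,:,::-1])
E
```

```text
[0.4858 0.2042 0.1572] 44.7
px [273.  201.3] 17.3 fill 0.78 world [0.4846 0.21   0.042 ] tool [  3.5  -4.8 115.2]
```

Run:
```python
from h import *
i=cv2.imread("pics/w4.png"); print(i[201,244:320:3,::-1].tolist()); print(i[170:235:3,276,::-1].tolist())
```

```text
[[166, 118, 72], [166, 118, 70], [169, 121, 72], [165, 118, 70], [165, 122, 73], [221, 169, 114], [248, 215, 157], [244, 207, 148], [238, 193, 138], [237, 193, 134], [237, 193, 134], [237, 193, 138], [231, 185, 130], [223, 172, 117], [206, 158, 109], [190, 143, 99], [154, 114, 77], [122, 88, 60], [106, 77, 56], [85, 63, 41], [78, 55, 32], [75, 53, 33], [74, 54, 31], [77, 55, 35], [77, 53, 33], [79, 56, 35]]
[[107, 60, 39], [103, 59, 37], [108, 64, 42], [104, 58, 36], [107, 63, 40], [200, 154, 105], [220, 171, 118], [230, 181, 127], [233, 187, 130], [236, 192, 135], [237, 192, 136], [237, 195, 138], [234, 188, 135], [227, 175, 121], [222, 171, 121], [207, 157, 108], [191, 144, 102], [164, 122, 84], [95, 65, 44], [91, 52, 30], [96, 57, 36], [169, 122, 70]]
```

Edge profiles put the medium bead at x 257–299, y 184–223, so its centre is (278,204), about 2 mm ahead and centred.

Emit:
send_rows:
  rows:
    - {"grip": 56,"slide": [1.5,0,30],"dr": [0,0,0]}
    - {"grip": 56,"slide": [0,0,35],"dr": [0,0,0]}
    - {"grip": 56,"slide": [0,0,32],"dr": [0,0,0]}
    - {"grip": 56,"slide": [0,0,17],"dr": [0,0,0]}
    - {"grip": 56,"slide": [0,0,9],"dr": [0,0,0]}

```text
time_s: 8.37
ee_pos: [0.4854, 0.2048, 0.0325]
ee_rot: [-2.899, -1.207, 0.009]
force: [-0.3, 0.3, -0.2]
finger_gap: 0.638
grip_force: 0.0
```

Emit:
send_rows:
  rows:
    - {"grip": 56,"slide": [0,0,0],"dr": [0,0,0]}
    - {"grip": 24,"slide": [0,0,0],"dr": [0,0,0]}
    - {"grip": 24,"slide": [0,0,0],"dr": [0,0,0]}
    - {"grip": 24,"slide": [0,0,0],"dr": [0,0,0]}
    - {"grip": 24,"slide": [0,0,0],"dr": [0,0,0]}

```text
time_s: 8.78
ee_pos: [0.4888, 0.2059, 0.0369]
ee_rot: [2.902, 1.203, 0.004]
force: [-2.4, 2.7, 2.0]
finger_gap: 0.371
grip_force: 2.3
```

Emit:
send_rows:
  rows:
    - {"grip": 24,"slide": [0,0,0],"dr": [0,0,0]}
    - {"grip": 24,"slide": [0,0,0],"dr": [0,0,0]}

```text
time_s: 8.95
ee_pos: [0.4884, 0.2061, 0.0367]
ee_rot: [-2.902, -1.202, -0.003]
force: [-2.0, 1.5, 6.5]
finger_gap: 0.351
grip_force: 30.0
```

Emit:
send_rows:
  rows:
    - {"grip": 24,"slide": [0,0,-15],"dr": [0,0,0]}
    - {"grip": 24,"slide": [0,0,-30],"dr": [0,0,0]}
    - {"grip": 24,"slide": [0,0,-35],"dr": [0,0,-7]}
    - {"grip": 24,"slide": [0,0,-35],"dr": [0,0,-7]}
    - {"grip": 24,"slide": [0,0,-10],"dr": [0,0,-7]}

```text
time_s: 9.37
ee_pos: [0.4908, 0.2063, 0.1659]
ee_rot: [2.627, 1.718, 0.012]
force: [0.5, 0.5, -0.4]
finger_gap: 0.35
grip_force: 30.0
```

Emit:
send_rows:
  rows:
    - {"grip": 24,"slide": [0,0,0],"dr": [0,0,-7]}
    - {"grip": 24,"slide": [0,0,0],"dr": [0,0,-7]}
    - {"grip": 24,"slide": [0,0,0],"dr": [0,0,-7]}
    - {"grip": 24,"slide": [0,0,0],"dr": [0,0,-7]}
    - {"grip": 24,"slide": [0,0,0],"dr": [0,0,-7]}

```text
time_s: 9.78
ee_pos: [0.488, 0.2054, 0.1611]
ee_rot: [1.99, 2.43, 0.001]
force: [-0.0, -0.2, 0.7]
finger_gap: 0.349
grip_force: 30.0
```

Emit:
send_rows:
  rows:
    - {"grip": 24,"slide": [-20,-3,0],"dr": [0,0,0]}
    - {"grip": 24,"slide": [-38,-3,0],"dr": [0,0,0]}
    - {"grip": 24,"slide": [-38,-3,0],"dr": [0,0,0]}
    - {"grip": 24,"slide": [-38,-3,0],"dr": [0,0,0]}
    - {"grip": 24,"slide": [-38,-3,0],"dr": [0,0,0]}

```text
time_s: 10.2
ee_pos: [0.506, 0.0323, 0.161]
ee_rot: [1.996, 2.425, 0.0]
force: [1.5, 0.2, 0.0]
finger_gap: 0.35
grip_force: 30.0
```

Emit:
send_rows:
  rows:
    - {"grip": 24,"slide": [-38,-3,0],"dr": [0,0,0]}
    - {"grip": 24,"slide": [-38,-3,0],"dr": [0,0,0]}
    - {"grip": 24,"slide": [-38,-3,0],"dr": [0,0,0]}
    - {"grip": 24,"slide": [-38,-3,0],"dr": [0,0,0]}
    - {"grip": 24,"slide": [-38,-4,0],"dr": [0,0,0]}

```text
time_s: 10.62
ee_pos: [0.5265, -0.1578, 0.1611]
ee_rot: [1.998, 2.424, 0.0]
force: [0.0, 0.4, -0.4]
finger_gap: 0.347
grip_force: 30.0
```

Emit:
send_rows:
  rows:
    - {"grip": 24,"slide": [0,0,0],"dr": [0,0,1]}
    - {"grip": 24,"slide": [0,0,0],"dr": [0,0,0]}
    - {"grip": 24,"slide": [0,0,0],"dr": [0,0,0]}

```text
time_s: 10.87
ee_pos: [0.526, -0.1554, 0.1606]
ee_rot: [-2.02, -2.405, -0.0]
force: [0.3, 0.3, -0.5]
finger_gap: 0.347
grip_force: 30.0
```

Run:
```python
from h import *
c,Tc,T=beads(.17,150); cv2.imwrite("pics/w5.png",c["img"][:,:,::-1])
```

```text
[ 0.526  -0.1554  0.1606] 100.0
px [279.5 269.5] 34.7 fill 0.9 world [ 0.5252 -0.1546  0.17  ] tool [ 1.  -0.6 -9.4]
px [356. 234.] 43.1 fill 0.14 world [ 0.5547 -0.1328  0.17  ] tool [17.3 32.1 -9.4]
px [338.  180.5] 43.6 fill 0.1 world [ 0.5422 -0.1114  0.17  ] tool [40.5 23.6 -9.4]
px [203. 205.] 73.1 fill 0.22 world [ 0.4885 -0.1314  0.17  ] tool [ 30.1 -32.8  -9.4]
px [349.   50.5] 51.5 fill 0.19 world [ 0.5358 -0.0618  0.17  ] tool [90.5 25.8 -9.4]
px [257.6  51. ] 76.9 fill 0.35 world [ 0.5016 -0.068   0.17  ] tool [90.3 -8.9 -9.4]
```

View pics/w5.png

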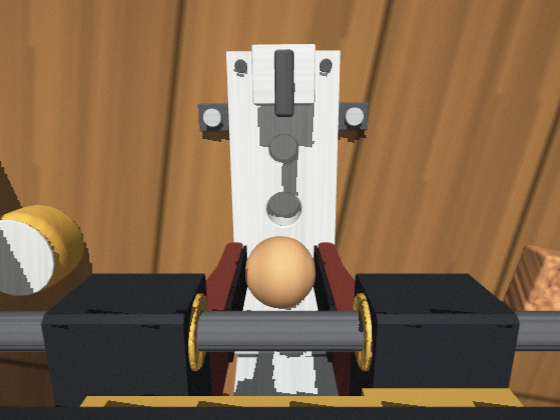

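The medium pocket is at (284,208), the small at (283,148), and the screw bar spans x 275–293, y 50–116.

Run:
```python
from h import *
c,Tc,T=wrist(); Ti=np.linalg.inv(T)
for p,z in (((284,208),.04),((283.5,148),.04),((284.5,84),.103),((284.5,52),.103),((284,112),.084)):
    P=onz(c,p,z,Tc); print(P.round(4),((Ti@np.r_[P,1])[:3]*1000).round(1))
```

```text
[ 0.529  -0.1572  0.04  ] [ -3.1   2.7 120.5]
[ 0.5205 -0.1118  0.04  ] [ 43.1   2.2 120.6]
[ 0.5134 -0.0719  0.103 ] [83.6  2.1 57.6]
[ 0.5105 -0.0556  0.103 ] [100.2   2.1  57.6]
[ 0.516  -0.0866  0.084 ] [68.7  2.1 76.6]
```

Emit:
send_rows:
  rows:
    - {"grip": 24,"slide": [-3.5,3,0],"dr": [0,0,0]}
    - {"grip": 24,"slide": [0,0,30],"dr": [0,0,0]}
    - {"grip": 24,"slide": [0,0,35],"dr": [0,0,0]}
    - {"grip": 24,"slide": [0,0,30],"dr": [0,0,0]}
    - {"grip": 24,"slide": [0,0,14],"dr": [0,0,0]}

```text
time_s: 11.38
ee_pos: [0.5283, -0.1566, 0.0486]
ee_rot: [-2.014, -2.405, 0.002]
force: [-0.2, 0.7, -0.1]
finger_gap: 0.352
grip_force: 30.0
```

Emit:
send_rows:
  rows:
    - {"grip": 24,"slide": [0,0,6],"dr": [0,0,0]}
    - {"grip": 24,"slide": [0,0,0],"dr": [0,0,0]}
    - {"grip": 24,"slide": [0,0,0],"dr": [0,0,0]}

```text
time_s: 11.63
ee_pos: [0.5308, -0.1583, 0.0462]
ee_rot: [2.018, 2.407, 0.0]
force: [-0.4, -0.5, -0.1]
finger_gap: 0.345
grip_force: 30.0
```

Emit:
send_rows:
  rows:
    - {"grip": 38,"slide": [0,0,0],"dr": [0,0,0]}
    - {"grip": 46,"slide": [0,0,0],"dr": [0,0,0]}
    - {"grip": 46,"slide": [0,0,0],"dr": [0,0,0]}
    - {"grip": 46,"slide": [0,0,0],"dr": [0,0,0]}
    - {"grip": 46,"slide": [0,0,0],"dr": [0,0,0]}

```text
time_s: 12.05
ee_pos: [0.5304, -0.1588, 0.0462]
ee_rot: [2.019, 2.406, 0.0]
force: [-0.2, 0.7, -0.1]
finger_gap: 0.523
grip_force: 0.0
```

Emit:
send_rows:
  rows:
    - {"grip": 46,"slide": [0,0,-15],"dr": [0,0,0]}
    - {"grip": 46,"slide": [0,0,-30],"dr": [0,0,0]}
    - {"grip": 46,"slide": [0,0,-40],"dr": [0,0,0]}
    - {"grip": 46,"slide": [0,0,-30],"dr": [0,0,0]}
    - {"grip": 46,"slide": [0,0,0],"dr": [0,0,0]}

```text
time_s: 12.47
ee_pos: [0.534, -0.1603, 0.1669]
ee_rot: [2.013, 2.399, 0.005]
force: [1.3, -0.5, -0.0]
finger_gap: 0.523
grip_force: 0.0
```

Run:
```python
from h import *
c,Tc,T=beads(.048,170); cv2.imwrite("pics/w6.png",c["img"][:,:,::-1])
```

```text
[ 0.534  -0.1603  0.1669] 100.0
px [273.3 259.9] 22.7 fill 0.82 world [ 0.5374 -0.2068  0.048 ] tool [-45.6  -5.8 119.1]
px [272.5 198.5] 20.0 fill 0.72 world [ 0.5282 -0.1572  0.048 ] tool [  4.9  -6.2 118.8]
```

Emit:
send_rows:
  rows:
    - {"grip": 50,"slide": [20,12,0],"dr": [0,0,0]}
    - {"grip": 50,"slide": [36.6,12.2,0],"dr": [0,0,0]}
    - {"grip": 50,"slide": [36.6,12.2,0],"dr": [0,0,0]}
    - {"grip": 50,"slide": [36.6,12.2,0],"dr": [0,0,0]}
    - {"grip": 50,"slide": [36.6,12.2,0],"dr": [0,0,0]}

```text
time_s: 12.93
ee_pos: [0.56, 0.0174, 0.1591]
ee_rot: [-2.019, -2.404, 0.002]
force: [0.3, -0.4, 0.5]
finger_gap: 0.568
grip_force: 0.0
```

Emit:
send_rows:
  rows:
    - {"grip": 50,"slide": [36.6,12.2,0],"dr": [0,0,0]}
    - {"grip": 50,"slide": [36.6,12.2,0],"dr": [0,0,0]}
    - {"grip": 50,"slide": [36.6,12.2,0],"dr": [0,0,0]}
    - {"grip": 50,"slide": [36.6,12.2,0],"dr": [0,0,0]}
    - {"grip": 50,"slide": [36.6,12.2,0],"dr": [0,0,0]}

```text
time_s: 13.35
ee_pos: [0.5882, 0.2083, 0.1589]
ee_rot: [-2.018, -2.405, 0.003]
force: [0.0, 0.5, -0.2]
finger_gap: 0.571
grip_force: 0.0
```

Emit:
send_rows:
  rows:
    - {"grip": 50,"slide": [36.6,12.2,0],"dr": [0,0,0]}
    - {"grip": 50,"slide": [36.6,12.2,0],"dr": [0,0,0]}
    - {"grip": 50,"slide": [36.6,12.2,0],"dr": [0,0,0]}
    - {"grip": 50,"slide": [0,0,0],"dr": [0,0,7]}
    - {"grip": 50,"slide": [0,0,0],"dr": [0,0,7]}

```text
time_s: 13.77
ee_pos: [0.6053, 0.3235, 0.1583]
ee_rot: [-2.299, -2.139, 0.003]
force: [0.2, -0.4, -0.8]
finger_gap: 0.569
grip_force: 0.0
```

Emit:
send_rows:
  rows:
    - {"grip": 50,"slide": [0,0,0],"dr": [0,0,7]}
    - {"grip": 50,"slide": [0,0,0],"dr": [0,0,7]}
    - {"grip": 50,"slide": [0,0,0],"dr": [0,0,7]}
    - {"grip": 50,"slide": [0,0,0],"dr": [0,0,7]}
    - {"grip": 50,"slide": [0,0,0],"dr": [0,0,7]}

```text
time_s: 14.18
ee_pos: [0.6053, 0.3207, 0.1585]
ee_rot: [-2.839, -1.344, 0.005]
force: [0.5, 0.2, -0.2]
finger_gap: 0.571
grip_force: 0.0
```

Emit:
send_rows:
  rows:
    - {"grip": 50,"slide": [0,0,0],"dr": [0,0,6.5]}
    - {"grip": 50,"slide": [0,0,0],"dr": [0,0,0]}
    - {"grip": 50,"slide": [0,0,0],"dr": [0,0,0]}

```text
time_s: 14.43
ee_pos: [0.6056, 0.3207, 0.1591]
ee_rot: [-2.906, -1.194, 0.004]
force: [-0.4, -0.1, -0.1]
finger_gap: 0.571
grip_force: 0.0
```

Run:
```python
from h import *
c,Tc,T=beads(.038,185); cv2.imwrite("pics/w7.png",c["img"][:,:,::-1])
i=c["img"]; p=proj(c,(.6072,.3226,.038),Tc); print(p)
x,y=p.round().astype(int)
print(i[y,x-30:x+31:2,0].tolist()); print(i[y-30:y+31:2,x,0].tolist())
```

```text
[0.6056 0.3207 0.1591] 44.7
px [273.9 198.4] 12.6 fill 0.82 world [0.6055 0.3267 0.038 ] tool [  4.4  -4.2 121.1]
px [301.  10.] 34.2 fill 0.47 world [0.7131 0.4062 0.038 ] tool [136.8  15.  120.8]
[279.23157569 200.53847136]
[93, 81, 99, 112, 123, 132, 109, 195, 230, 228, 226, 227, 228, 228, 228, 221, 210, 200, 184, 169, 143, 118, 95, 87, 44, 61, 71, 68, 69, 67, 69]
[92, 90, 93, 93, 91, 89, 87, 163, 190, 205, 214, 217, 222, 223, 224, 221, 215, 210, 200, 188, 174, 155, 133, 80, 86, 88, 87, 86, 87, 86, 86]
```

Emit:
send_rows:
  rows:
    - {"grip": 50,"slide": [2.5,0,30],"dr": [0,0,0]}
    - {"grip": 50,"slide": [0,0,35],"dr": [0,0,0]}
    - {"grip": 50,"slide": [0,0,32],"dr": [0,0,0]}
    - {"grip": 50,"slide": [0,0,20],"dr": [0,0,0]}
    - {"grip": 50,"slide": [0,0,11],"dr": [0,0,0]}

```text
time_s: 14.9
ee_pos: [0.6057, 0.3218, 0.0288]
ee_rot: [-2.906, -1.193, 0.009]
force: [-0.5, -0.9, -0.9]
finger_gap: 0.57
grip_force: 0.0
```

Emit:
send_rows:
  rows:
    - {"grip": 50,"slide": [0,0,0],"dr": [0,0,0]}
    - {"grip": 50,"slide": [0,0,0],"dr": [0,0,0]}
    - {"grip": 50,"slide": [0,0,0],"dr": [0,0,0]}

```text
time_s: 15.15
ee_pos: [0.6094, 0.3234, 0.0342]
ee_rot: [-2.907, -1.191, -0.004]
force: [-0.4, -1.0, 1.3]
finger_gap: 0.565
grip_force: 0.0
```

Emit:
send_rows:
  rows:
    - {"grip": 50,"slide": [0,0,1.5],"dr": [0,0,0]}
    - {"grip": 18,"slide": [0,0,0],"dr": [0,0,0]}
    - {"grip": 18,"slide": [0,0,0],"dr": [0,0,0]}
    - {"grip": 18,"slide": [0,0,0],"dr": [0,0,0]}
    - {"grip": 18,"slide": [0,0,0],"dr": [0,0,0]}

```text
time_s: 15.57
ee_pos: [0.6083, 0.323, 0.0316]
ee_rot: [-2.908, -1.19, -0.001]
force: [-1.6, 1.2, 0.5]
finger_gap: 0.306
grip_force: 0.8
```

Emit:
send_rows:
  rows:
    - {"grip": 18,"slide": [0,0,0],"dr": [0,0,0]}
    - {"grip": 18,"slide": [0,0,0],"dr": [0,0,0]}

```text
time_s: 15.73
ee_pos: [0.608, 0.3232, 0.0315]
ee_rot: [-2.907, -1.189, -0.0]
force: [-1.2, 2.2, 2.7]
finger_gap: 0.279
grip_force: 30.0
```

Emit:
send_rows:
  rows:
    - {"grip": 18,"slide": [0,0,-15],"dr": [0,0,0]}
    - {"grip": 18,"slide": [0,0,-30],"dr": [0,0,0]}
    - {"grip": 18,"slide": [0,0,-35],"dr": [0,0,-7]}
    - {"grip": 18,"slide": [0,0,-35],"dr": [0,0,-7]}
    - {"grip": 18,"slide": [0,0,-15],"dr": [0,0,-7]}

```text
time_s: 16.15
ee_pos: [0.6105, 0.3237, 0.1661]
ee_rot: [2.636, 1.707, 0.01]
force: [1.4, 0.3, 1.0]
finger_gap: 0.279
grip_force: 30.0
```

Emit:
send_rows:
  rows:
    - {"grip": 18,"slide": [0,0,0],"dr": [0,0,-7]}
    - {"grip": 18,"slide": [0,0,0],"dr": [0,0,-7]}
    - {"grip": 18,"slide": [0,0,0],"dr": [0,0,-7]}
    - {"grip": 18,"slide": [0,0,0],"dr": [0,0,-7]}
    - {"grip": 18,"slide": [0,0,0],"dr": [0,0,-6]}

```text
time_s: 16.57
ee_pos: [0.6081, 0.3226, 0.161]
ee_rot: [2.022, 2.404, -0.001]
force: [0.5, -0.3, -0.2]
finger_gap: 0.279
grip_force: 30.0
```

Emit:
send_rows:
  rows:
    - {"grip": 18,"slide": [-20,-13.3,0],"dr": [0,0,0]}
    - {"grip": 18,"slide": [-35.7,-13.3,0],"dr": [0,0,0]}
    - {"grip": 18,"slide": [-35.7,-13.3,0],"dr": [0,0,0]}
    - {"grip": 18,"slide": [-35.7,-13.3,0],"dr": [0,0,0]}
    - {"grip": 18,"slide": [-35.7,-13.3,0],"dr": [0,0,0]}

```text
time_s: 16.98
ee_pos: [0.5687, 0.1498, 0.161]
ee_rot: [2.029, 2.398, -0.001]
force: [0.8, 0.0, -0.3]
finger_gap: 0.28
grip_force: 30.0
```

Emit:
send_rows:
  rows:
    - {"grip": 18,"slide": [-35.7,-13.3,0],"dr": [0,0,0]}
    - {"grip": 18,"slide": [-35.7,-13.3,0],"dr": [0,0,0]}
    - {"grip": 18,"slide": [-35.7,-13.3,0],"dr": [0,0,0]}
    - {"grip": 18,"slide": [-35.7,-13.3,0],"dr": [0,0,0]}
    - {"grip": 18,"slide": [-35.7,-13.3,0],"dr": [0,0,0]}

```text
time_s: 17.4
ee_pos: [0.5326, -0.0375, 0.1612]
ee_rot: [2.029, 2.398, -0.0]
force: [0.1, 0.4, 0.3]
finger_gap: 0.279
grip_force: 30.0
```

Emit:
send_rows:
  rows:
    - {"grip": 18,"slide": [-35.7,-13.3,0],"dr": [0,0,0]}
    - {"grip": 18,"slide": [-35.7,-13.3,0],"dr": [0,0,0]}
    - {"grip": 18,"slide": [0,0,0],"dr": [0,0,0]}
    - {"grip": 18,"slide": [0,0,0],"dr": [0,0,0]}

```text
time_s: 17.73
ee_pos: [0.5185, -0.1125, 0.1611]
ee_rot: [2.035, 2.394, -0.0]
force: [0.1, 0.7, 0.1]
finger_gap: 0.282
grip_force: 30.0
```

Run:
```python
from h import *
c,Tc,T=beads(.17,150); cv2.imwrite("pics/w8.png",c["img"][:,:,::-1])
Ti=np.linalg.inv(T); print((Ti@np.r_[.5212,-.1117,.04,1])[:3]*1000, proj(c,(.5212,-.1117,.04),Tc),proj(c,(.5134-.0005,-.0719+.002,.103),Tc))
```

```text
[ 0.5185 -0.1125  0.1611] 99.3
px [279.3 268.3] 28.1 fill 0.91 world [ 0.5176 -0.1114  0.17  ] tool [ 1.3 -0.7 -8.9]
px [351.  236.5] 36.4 fill 0.13 world [ 0.5457 -0.0919  0.17  ] tool [16.  30.2 -8.9]
px [337.5 225. ] 38.2 fill 0.13 world [ 0.539  -0.0877  0.17  ] tool [21.2 24.2 -8.9]
px [209.5 220. ] 53.8 fill 0.27 world [ 0.4847 -0.0943  0.17  ] tool [ 23.4 -30.4  -8.9]
px [277.1  79. ] 110.4 fill 0.5 world [ 0.5041 -0.0336  0.17  ] tool [80.3 -1.5 -8.9]
[  0.41728012   2.77916137 121.14465334] [284.11084143 203.44289656] [282.94316875 157.04511689]
```

View pics/w8.png

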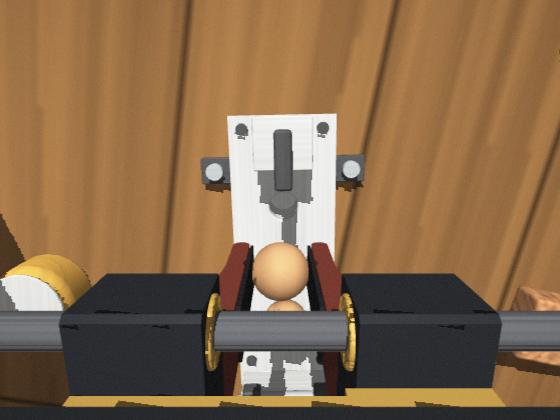

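The small pocket is at (284,204), as predicted. I'll place the bead.

Emit:
send_rows:
  rows:
    - {"grip": 18,"slide": [-0.5,2.5,0],"dr": [0,0,0]}
    - {"grip": 18,"slide": [0,0,30],"dr": [0,0,0]}
    - {"grip": 18,"slide": [0,0,35],"dr": [0,0,0]}
    - {"grip": 18,"slide": [0,0,30],"dr": [0,0,0]}
    - {"grip": 18,"slide": [0,0,14],"dr": [0,0,0]}

```text
time_s: 18.2
ee_pos: [0.5198, -0.1081, 0.049]
ee_rot: [-2.024, -2.397, 0.002]
force: [-0.9, -1.1, -0.9]
finger_gap: 0.281
grip_force: 30.0
```

Emit:
send_rows:
  rows:
    - {"grip": 18,"slide": [0,0,8],"dr": [0,0,0]}
    - {"grip": 18,"slide": [0,0,0],"dr": [0,0,0]}
    - {"grip": 18,"slide": [0,0,0],"dr": [0,0,0]}

```text
time_s: 18.45
ee_pos: [0.5219, -0.1096, 0.0442]
ee_rot: [-2.028, -2.399, -0.0]
force: [-0.8, -0.4, -0.4]
finger_gap: 0.279
grip_force: 30.0
```

Emit:
send_rows:
  rows:
    - {"grip": 32,"slide": [0,0,0],"dr": [0,0,0]}
    - {"grip": 40,"slide": [0,0,0],"dr": [0,0,0]}
    - {"grip": 40,"slide": [0,0,0],"dr": [0,0,0]}
    - {"grip": 40,"slide": [0,0,0],"dr": [0,0,0]}
    - {"grip": 40,"slide": [0,0,0],"dr": [0,0,0]}

```text
time_s: 18.87
ee_pos: [0.5216, -0.1107, 0.0446]
ee_rot: [2.03, 2.397, 0.0]
force: [0.3, -0.6, -0.4]
finger_gap: 0.451
grip_force: 0.0
```

Emit:
send_rows:
  rows:
    - {"grip": 40,"slide": [0,0,-15],"dr": [0,0,0]}
    - {"grip": 40,"slide": [0,0,-30],"dr": [0,0,0]}
    - {"grip": 40,"slide": [0,0,-40],"dr": [0,0,0]}
    - {"grip": 40,"slide": [0,0,-30],"dr": [0,0,0]}
    - {"grip": 40,"slide": [0,0,0],"dr": [0,0,0]}

```text
time_s: 19.28
ee_pos: [0.5254, -0.112, 0.1652]
ee_rot: [2.024, 2.39, 0.006]
force: [1.1, -0.3, -0.2]
finger_gap: 0.455
grip_force: 0.0
```

Emit:
send_rows:
  rows:
    - {"grip": 40,"slide": [0,0,0],"dr": [0,0,0]}
    - {"grip": 40,"slide": [0,0,0],"dr": [0,0,0]}

```text
time_s: 19.45
ee_pos: [0.5208, -0.1105, 0.1587]
ee_rot: [-2.03, -2.397, 0.0]
force: [-0.6, -0.7, 0.4]
finger_gap: 0.452
grip_force: 0.0
```

Run:
```python
from h import *
np.set_printoptions(precision=4,suppress=True)
c,Tc,T=beads(.048,165); cv2.imwrite("pics/w9.png",c["img"][:,:,::-1])
# leaf in the scene view
for n in("scene","side"):
    s=read_camera(n); cv2.imwrite(f"pics/{n}9.png",s["img"][:,:,::-1])
    M=np.array([.529,-.157,0]);u=np.array([-.170,.985,0]);x=np.array([.985,.170,0])
    for a in (1.85,1.95,2.1):
        for w in (-.035,.035):
            P=M-.1*u+[0,0,.075]+.246*(np.cos(a)*u+[0,0,np.sin(a)])+w*x; print(n,a,w,proj(s,P))
```

```text
[ 0.5208 -0.1105  0.1587] 99.5
px [280.5 267.5] 20.0 fill 0.81 world [ 0.5288 -0.1584  0.048 ] tool [-48.6  -0.  110.7]
px [211.  231.5] 40.0 fill 0.27 world [ 0.4716 -0.1381  0.048 ] tool [-19.1 -53.1 110.7]
px [336.  214.5] 24.5 fill 0.22 world [ 0.563  -0.1092  0.048 ] tool [ -5.7  41.8 110.7]
px [345.5  98.5] 58.8 fill 0.17 world [ 0.5527 -0.0259  0.048 ] tool [ 78.1  45.4 110.7]
px [271.7  59. ] 68.7 fill 0.26 world [ 0.4977 -0.0088  0.048 ] tool [104.   -6.  110.8]
px [223.5  79. ] 80.9 fill 0.18 world [ 0.4669 -0.0271  0.048 ] tool [ 91.1 -39.4 110.8]
scene 1.85 -0.035 [172.1476 208.4342]
scene 1.85 0.035 [194.1408 222.163 ]
scene 1.95 -0.035 [165.9898 216.6604]
scene 1.95 0.035 [187.9629 230.6307]
scene 2.1 -0.035 [157.473  229.6946]
scene 2.1 0.035 [179.35   243.9936]
side 1.85 -0.035 [318.8668 112.2092]
side 1.85 0.035 [299.9625 109.2476]
side 1.95 -0.035 [320.0719 110.7292]
side 1.95 0.035 [301.3908 107.8157]
side 2.1 -0.035 [321.6435 109.8173]
side 2.1 0.035 [303.3065 106.9664]
```

Run:
```python
import cv2,numpy as np
a=cv2.imread("pics/w9.png")[90:360,180:380]; b=cv2.imread("pics/scene9.png")[170:290,150:290]
o=np.zeros((540,800,3),np.uint8); o[:,:400]=cv2.resize(a,(400,540)); o[:343,400:]=cv2.resize(b,(400,343),interpolation=3)
cv2.imwrite("pics/comp9.png",o)
```

```text
(no output)
```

View pics/comp9.png

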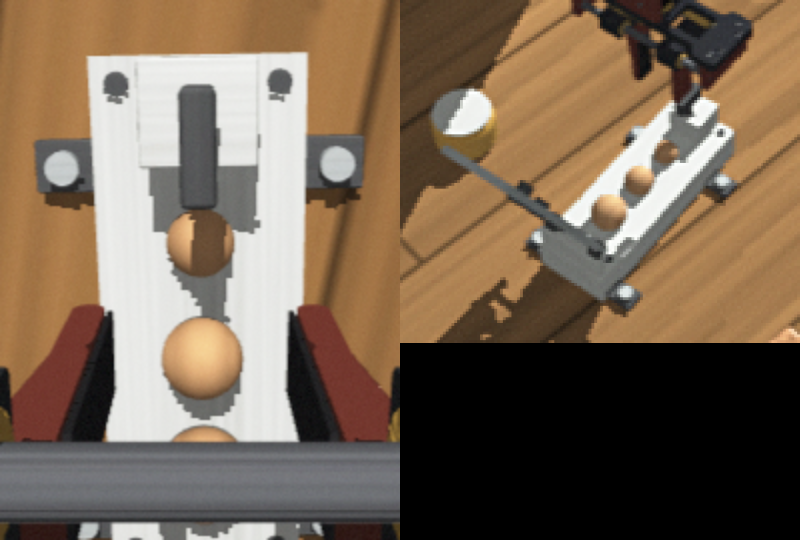

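All three beads sit in the right pockets, and the leaf is at about 2.0 rad with its tip at scene pixel (166,222). I'll close the fingers and pass over the leaf tip to get behind its outer face.

Emit:
send_rows:
  rows:
    - {"grip": 0,"slide": [0,0,-20],"dr": [0,0,0]}
    - {"grip": 0,"slide": [0,0,-36],"dr": [0,0,0]}
    - {"grip": 0,"slide": [0,0,-40],"dr": [0,0,0]}
    - {"grip": 0,"slide": [0,0,-40],"dr": [0,0,0]}
    - {"grip": 0,"slide": [0,0,-40],"dr": [0,0,0]}

```text
time_s: 20.02
ee_pos: [0.5205, -0.1103, 0.3353]
ee_rot: [-2.028, -2.395, 0.002]
force: [0.8, -0.4, -0.7]
finger_gap: 0.117
grip_force: 0.0
```

Emit:
send_rows:
  rows:
    - {"grip": 0,"slide": [0,0,-9],"dr": [0,0,0]}
    - {"grip": 0,"slide": [-20,0,0],"dr": [0,0,0]}
    - {"grip": 0,"slide": [-36,0,0],"dr": [0,0,0]}
    - {"grip": 0,"slide": [-36,0,0],"dr": [0,0,0]}
    - {"grip": 0,"slide": [-36,0,0],"dr": [0,0,0]}

```text
time_s: 20.43
ee_pos: [0.5423, -0.2377, 0.3426]
ee_rot: [-2.027, -2.397, 0.001]
force: [1.6, -0.5, -0.0]
finger_gap: 0.009
grip_force: 0.0
```

Emit:
send_rows:
  rows:
    - {"grip": 0,"slide": [-36,0,0],"dr": [0,0,0]}
    - {"grip": 0,"slide": [-36,0,0],"dr": [0,0,0]}
    - {"grip": 0,"slide": [-36,0,0],"dr": [0,0,0]}
    - {"grip": 0,"slide": [-36,0,0],"dr": [0,0,0]}
    - {"grip": 0,"slide": [-30,0,0],"dr": [0,0,0]}

```text
time_s: 20.85
ee_pos: [0.5709, -0.4108, 0.3414]
ee_rot: [-2.029, -2.395, 0.001]
force: [0.5, 0.5, 0.5]
finger_gap: 0.004
grip_force: 0.0
```

Emit:
send_rows:
  rows:
    - {"grip": 0,"slide": [0,0,0],"dr": [0,0,0]}
    - {"grip": 0,"slide": [0,0,0],"dr": [0,0,0]}

```text
time_s: 21.02
ee_pos: [0.5706, -0.4097, 0.341]
ee_rot: [-2.03, -2.392, -0.0]
force: [-0.5, 0.8, -0.4]
finger_gap: 0.006
grip_force: 0.0
```

```bash
cat >> h.py <<'E'
def jig():
    s=robot.observe(); d=s["ee_pos"]-[.529,-.157,0]; u=np.array([-.170,.985,0]);x=np.array([.985,.170,0])
    Rm=R.from_rotvec(s["ee_rot"]).as_matrix()
    print("jig x,y,z mm",(d@x*1000).round(1),(d@u*1000).round(1),(d[2]*1000).round(1),"head",np.degrees(np.arctan2(Rm[1,0],Rm[0,0])).round(1),"gap",s["finger_gap"],"F",s["force"].round(1),s["time_s"])
E
python3 - <<'E'
from h import *
jig()
c=read_camera("side"); cv2.imwrite("pics/side10.png",c["img"][:,:,::-1])
H=np.array([-100,75.])
for a in np.r_[2.1,1.97,1.85,1.7,1.57,1.4:0:-.15,0.]:
    if a>1.56: 
        k=H+246*np.array([np.cos(a),np.sin(a)])+4*np.array([-np.sin(a),np.cos(a)]); P=[k[0]-10,k[1]-12]
    else: P=H+236*np.array([np.cos(a),np.sin(a)])+4*np.array([-np.sin(a),np.cos(a)])-[10,0]
    print(round(a,2),np.round(P,1))
E
```

```text
jig x,y,z mm -1.9 -256.0 341.0 head 99.4 gap 0.006050025133909709 F [-0.5  0.8 -0.4] 21.0167
2.1 [-237.6  273.3]
1.97 [-209.3  288.1]
1.85 [-181.6  298.4]
1.7 [-145.7  306.4]
1.57 [-113.8  309. ]
1.4 [-73.8 308.2]
1.25 [-39.4 300.2]
1.1 [ -6.5 287.1]
0.95 [ 24.  269.3]
0.8 [ 51.6 247.1]
0.65 [ 75.5 221. ]
0.5 [ 95.2 191.7]
0.35 [110.3 159.7]
0.2 [120.5 125.8]
0.05 [125.5  90.8]
0.0 [126.  79.]
```

Emit:
send_rows:
  rows:
    - {"grip": 0,"slide": [0,1.5,25],"dr": [0,0,0]}
    - {"grip": 0,"slide": [0,0,30],"dr": [0,0,0]}
    - {"grip": 0,"slide": [0,0,18],"dr": [0,0,0]}
    - {"grip": 0,"slide": [0,0,0],"dr": [0,0,0]}
    - {"grip": 0,"slide": [10,0,0],"dr": [0,0,0]}

```text
time_s: 21.48
ee_pos: [0.5706, -0.3976, 0.27]
ee_rot: [-2.028, -2.396, 0.001]
force: [0.7, 0.1, 0.5]
finger_gap: 0.003
grip_force: 0.0
```

Emit:
send_rows:
  rows:
    - {"grip": 0,"slide": [10,0,0],"dr": [0,0,0]}
    - {"grip": 0,"slide": [10,0,-1],"dr": [0,0,0]}
    - {"grip": 0,"slide": [10,0,-3],"dr": [0,0,0]}
    - {"grip": 0,"slide": [10,0,-5],"dr": [0,0,0]}
    - {"grip": 0,"slide": [10,0,-5],"dr": [0,0,0]}

```text
time_s: 21.9
ee_pos: [0.5629, -0.3484, 0.2866]
ee_rot: [2.028, 2.396, -0.001]
force: [1.1, -3.5, -2.6]
finger_gap: 0.003
grip_force: 1.3
```

Contact made at 3.5 N. I'll continue along the arc.

Emit:
send_rows:
  rows:
    - {"grip": 0,"slide": [10,0,-3],"dr": [0,0,0]}
    - {"grip": 0,"slide": [10,0,-3],"dr": [0,0,0]}
    - {"grip": 0,"slide": [10,0,-3],"dr": [0,0,0]}
    - {"grip": 0,"slide": [10,0,-2],"dr": [0,0,0]}
    - {"grip": 0,"slide": [10,0,-1],"dr": [0,0,0]}

```text
time_s: 22.32
ee_pos: [0.5545, -0.299, 0.2979]
ee_rot: [2.029, 2.397, -0.0]
force: [-0.6, -3.0, 1.9]
finger_gap: 0.005
grip_force: 1.5
```

Emit:
send_rows:
  rows:
    - {"grip": 0,"slide": [10,0,-1],"dr": [0,0,0]}
    - {"grip": 0,"slide": [10,0,0],"dr": [0,0,0]}
    - {"grip": 0,"slide": [10,0,0],"dr": [0,0,0]}
    - {"grip": 0,"slide": [10,0,0],"dr": [0,0,0]}
    - {"grip": 0,"slide": [10,0,0],"dr": [0,0,0]}

```text
time_s: 22.73
ee_pos: [0.546, -0.2492, 0.2976]
ee_rot: [-2.029, -2.397, -0.0]
force: [0.7, -2.4, -2.6]
finger_gap: 0.006
grip_force: 1.3
```

```bash
python3 -c "
from h import *
jig()"
```

```text
jig x,y,z mm 1.1 -93.7 297.6 head 99.5 gap 0.005909774183780214 F [ 0.7 -2.4 -2.6] 22.7333
```

Emit:
send_rows:
  rows:
    - {"grip": 0,"slide": [10,0,-2],"dr": [0,0,0]}
    - {"grip": 0,"slide": [10,0,-2],"dr": [0,0,0]}
    - {"grip": 0,"slide": [10,0,-1],"dr": [0,0,0]}
    - {"grip": 0,"slide": [12,0,1],"dr": [0,0,0]}
    - {"grip": 0,"slide": [12,0,2],"dr": [0,0,0]}

```text
time_s: 23.15
ee_pos: [0.5373, -0.1961, 0.3003]
ee_rot: [2.03, 2.397, 0.0]
force: [-0.2, -2.4, -1.1]
finger_gap: 0.003
grip_force: 1.0
```

Emit:
send_rows:
  rows:
    - {"grip": 0,"slide": [11,0,4],"dr": [0,0,0]}
    - {"grip": 0,"slide": [11,0,4],"dr": [0,0,0]}
    - {"grip": 0,"slide": [11,0,5],"dr": [0,0,0]}
    - {"grip": 0,"slide": [10,0,6],"dr": [0,0,0]}
    - {"grip": 0,"slide": [10,0,6],"dr": [0,0,0]}

```text
time_s: 23.57
ee_pos: [0.5284, -0.1435, 0.2746]
ee_rot: [-2.029, -2.398, -0.0]
force: [-0.5, -1.1, 2.2]
finger_gap: 0.01
grip_force: 0.8
```

```bash
python3 -c "
from h import *
jig()"
```

```text
jig x,y,z mm 1.7 13.4 274.6 head 99.5 gap 0.009840858581091728 F [-0.5 -1.1  2.2] 23.5667
```

Emit:
send_rows:
  rows:
    - {"grip": 0,"slide": [10,-0.5,6],"dr": [0,0,0]}
    - {"grip": 0,"slide": [9.5,-0.5,7],"dr": [0,0,0]}
    - {"grip": 0,"slide": [9.5,-0.5,7.5],"dr": [0,0,0]}
    - {"grip": 0,"slide": [9,0,8],"dr": [0,0,0]}
    - {"grip": 0,"slide": [8,0,8.5],"dr": [0,0,0]}

```text
time_s: 23.98
ee_pos: [0.5195, -0.0987, 0.2374]
ee_rot: [-2.03, -2.398, -0.0]
force: [0.5, 0.1, 1.3]
finger_gap: 0.005
grip_force: 0.7
```

Emit:
send_rows:
  rows:
    - {"grip": 0,"slide": [8,0,8.5],"dr": [0,0,0]}
    - {"grip": 0,"slide": [7.5,0,9],"dr": [0,0,0]}
    - {"grip": 0,"slide": [6.5,0,9.5],"dr": [0,0,0]}
    - {"grip": 0,"slide": [6.5,0,9.5],"dr": [0,0,0]}
    - {"grip": 0,"slide": [6.5,0,10],"dr": [0,0,0]}

```text
time_s: 24.4
ee_pos: [0.5134, -0.0646, 0.1905]
ee_rot: [-2.029, -2.397, 0.001]
force: [-0.7, -1.2, -0.2]
finger_gap: 0.002
grip_force: 0.5
```

```bash
python3 -c "
from h import *
jig()"
```

```text
jig x,y,z mm 0.3 93.6 190.5 head 99.5 gap 0.002259082917626238 F [-0.7 -1.2 -0.2] 24.4
```

Emit:
send_rows:
  rows:
    - {"grip": 0,"slide": [5.5,0,10],"dr": [0,0,0]}
    - {"grip": 0,"slide": [5,0,10.5],"dr": [0,0,0]}
    - {"grip": 0,"slide": [5,0,10.5],"dr": [0,0,0]}
    - {"grip": 0,"slide": [4,0,11],"dr": [0,0,0]}
    - {"grip": 0,"slide": [4,0,10],"dr": [0,0,0]}

```text
time_s: 24.82
ee_pos: [0.5095, -0.0417, 0.1384]
ee_rot: [-2.03, -2.397, 0.001]
force: [0.6, -1.3, 0.8]
finger_gap: 0.005
grip_force: 0.4
```

Emit:
send_rows:
  rows:
    - {"grip": 0,"slide": [3,0,9],"dr": [0,0,0]}
    - {"grip": 0,"slide": [2.5,0,8],"dr": [0,0,0]}
    - {"grip": 0,"slide": [2,0,7],"dr": [0,0,0]}
    - {"grip": 0,"slide": [1.5,0,6],"dr": [0,0,0]}
    - {"grip": 0,"slide": [1,0,5],"dr": [0,0,0]}

```text
time_s: 25.23
ee_pos: [0.5082, -0.032, 0.104]
ee_rot: [-2.03, -2.398, 0.0]
force: [-0.9, -0.3, 0.8]
finger_gap: 0.003
grip_force: 0.4
```

```bash
python3 -c "
from h import *
jig()"
```

```text
jig x,y,z mm 0.8 126.6 104.0 head 99.5 gap 0.003237354881844898 F [-0.9 -0.3  0.8] 25.2333
```

Now slowly, 3 mm per row and then 2.

Emit:
send_rows:
  rows:
    - {"grip": 0,"slide": [0.5,0,4],"dr": [0,0,0]}
    - {"grip": 0,"slide": [0.5,0,4],"dr": [0,0,0]}
    - {"grip": 0,"slide": [0,0,3],"dr": [0,0,0]}
    - {"grip": 0,"slide": [0,0,3],"dr": [0,0,0]}
    - {"grip": 0,"slide": [0,0,2],"dr": [0,0,0]}

```text
time_s: 25.65
ee_pos: [0.5081, -0.0311, 0.0884]
ee_rot: [-2.03, -2.397, -0.0]
force: [0.5, 0.2, -0.0]
finger_gap: 0.001
grip_force: 0.4
```

Emit:
send_rows:
  rows:
    - {"grip": 0,"slide": [0,0,2],"dr": [0,0,0]}
    - {"grip": 0,"slide": [0,0,2],"dr": [0,0,0]}
    - {"grip": 0,"slide": [0,0,2],"dr": [0,0,0]}

```text
time_s: 25.9
ee_pos: [0.5082, -0.0312, 0.0826]
ee_rot: [2.03, 2.398, 0.0]
force: [0.1, 1.0, 0.6]
finger_gap: 0.005
grip_force: 0.4
```

Emit:
send_rows:
  rows:
    - {"grip": 0,"slide": [0,0,1],"dr": [0,0,0]}
    - {"grip": 0,"slide": [0,0,1],"dr": [0,0,0]}
    - {"grip": 0,"slide": [0,0,1],"dr": [0,0,0]}
    - {"grip": 0,"slide": [0,0,1],"dr": [0,0,0]}

```text
time_s: 26.23
ee_pos: [0.5082, -0.0312, 0.0791]
ee_rot: [2.03, 2.398, 0.0]
force: [-4.3, 1.5, 20.1]
finger_gap: 0.001
grip_force: 9.8
```

Pressing at 20 N with the tip at 79 mm means the leaf is on its post. I'll lift off and go over the screw.

Emit:
send_rows:
  rows:
    - {"grip": 0,"slide": [0,0,-5],"dr": [0,0,0]}
    - {"grip": 0,"slide": [0,0,-20],"dr": [0,0,0]}
    - {"grip": 40,"slide": [0,0,-25],"dr": [0,0,0]}
    - {"grip": 40,"slide": [-15,-1,0],"dr": [0,0,0]}
    - {"grip": 40,"slide": [-25,0,0],"dr": [0,0,0]}

```text
time_s: 26.65
ee_pos: [0.5142, -0.0699, 0.1302]
ee_rot: [2.026, 2.399, 0.002]
force: [-0.0, 0.6, -0.4]
finger_gap: 0.194
grip_force: 0.0
```

Emit:
send_rows:
  rows:
    - {"grip": 40,"slide": [0,0,0],"dr": [0,0,0]}
    - {"grip": 40,"slide": [0,0,0],"dr": [0,0,0]}
    - {"grip": 40,"slide": [0,0,0],"dr": [0,0,0]}

```text
time_s: 26.9
ee_pos: [0.5132, -0.0705, 0.1284]
ee_rot: [-2.03, -2.396, 0.0]
force: [0.2, 1.0, -0.6]
finger_gap: 0.418
grip_force: 0.0
```

Run:
```python
from h import *
jig()
c,Tc,T=wrist(); cv2.imwrite("pics/w11.png",c["img"][:,:,::-1])
u=np.array([-.170,.985,0]); M=np.array([.529,-.157,0])
for y in (70,88,106): print(proj(c,M+u*y/1000+[0,0,.103],Tc).round(0))
g=c["img"].mean(2)
p=proj(c,M+u*.088+[0,0,.103],Tc).round().astype(int)
print(g[p[1],p[0]-50:p[0]+51:4].round().tolist()); print(g[150:330:5,p[0]].round().tolist())
```

```text
jig x,y,z mm -0.9 87.9 128.4 head 99.5 gap 0.4180327507154026 F [ 0.2  1.  -0.6] 26.9
[283. 277.]
[282. 245.]
[282. 212.]
[75.0, 150.0, 187.0, 212.0, 213.0, 204.0, 212.0, 212.0, 204.0, 121.0, 82.0, 90.0, 91.0, 85.0, 76.0, 138.0, 211.0, 215.0, 209.0, 211.0, 215.0, 205.0, 189.0, 143.0, 71.0, 73.0]
[210.0, 211.0, 207.0, 209.0, 208.0, 209.0, 206.0, 207.0, 206.0, 208.0, 134.0, 109.0, 79.0, 91.0, 87.0, 87.0, 83.0, 88.0, 87.0, 88.0, 86.0, 86.0, 88.0, 86.0, 85.0, 85.0, 94.0, 72.0, 45.0, 89.0, 28.0, 25.0, 83.0, 102.0, 104.0, 116.0]
```

Screw bar is centred between the fingers. I'll lower and grip it.

Emit:
send_rows:
  rows:
    - {"grip": 40,"slide": [0,0,15],"dr": [0,0,0]}
    - {"grip": 40,"slide": [0,0,15],"dr": [0,0,0]}
    - {"grip": 40,"slide": [0,0,9],"dr": [0,0,0]}
    - {"grip": 40,"slide": [0,0,5],"dr": [0,0,0]}
    - {"grip": 40,"slide": [0,0,0],"dr": [0,0,0]}

```text
time_s: 27.37
ee_pos: [0.5126, -0.0701, 0.0835]
ee_rot: [-2.028, -2.396, 0.002]
force: [-0.6, -0.0, -0.0]
finger_gap: 0.457
grip_force: 0.0
```

Emit:
send_rows:
  rows:
    - {"grip": 5,"slide": [0,0,0],"dr": [0,0,0]}
    - {"grip": 5,"slide": [0,0,0],"dr": [0,0,0]}
    - {"grip": 5,"slide": [0,0,0],"dr": [0,0,0]}
    - {"grip": 5,"slide": [0,0,0],"dr": [0,0,0]}
    - {"grip": 5,"slide": [0,0,0],"dr": [0,0,0]}

```text
time_s: 27.78
ee_pos: [0.5134, -0.0709, 0.085]
ee_rot: [-2.029, -2.398, 0.001]
force: [-0.1, -0.7, 10.2]
finger_gap: 0.118
grip_force: 30.0
```

Emit:
send_rows:
  rows:
    - {"grip": 5,"slide": [0,0,0],"dr": [0,0,0]}
    - {"grip": 5,"slide": [0,0,0],"dr": [0,0,0]}

```text
time_s: 27.95
ee_pos: [0.5134, -0.0709, 0.085]
ee_rot: [-2.03, -2.398, 0.001]
force: [-2.9, 0.1, 6.6]
finger_gap: 0.122
grip_force: 30.0
```

```bash
python3 -c "
from h import *
jig();s=robot.observe();print(s['joint_positions'],s['ft_torque'])"
```

```text
jig x,y,z mm -0.7 87.4 85.0 head 99.5 gap 0.12237425510898305 F [-2.9  0.1  6.6] 27.95
[-2.70349194e-01  4.15138960e-01  1.83351267e+00 -4.44097245e-04
  8.93316667e-01 -4.36062549e-01] [-0.0821266   0.45956919  0.059919  ]
```

Emit:
send_rows:
  rows:
    - {"grip": 5,"slide": [0,0,0],"dr": [0,0,4]}
    - {"grip": 5,"slide": [0,0,0],"dr": [0,0,6]}
    - {"grip": 5,"slide": [0,0,0],"dr": [0,0,6]}
    - {"grip": 5,"slide": [0,0,0],"dr": [0,0,6]}
    - {"grip": 5,"slide": [0,0,0],"dr": [0,0,6]}

```text
time_s: 28.37
ee_pos: [0.5136, -0.071, 0.0851]
ee_rot: [2.554, 1.829, -0.0]
force: [-1.4, 0.3, 5.5]
finger_gap: 0.129
grip_force: 30.0
```

Emit:
send_rows:
  rows:
    - {"grip": 5,"slide": [0,0,0],"dr": [0,0,6]}
    - {"grip": 5,"slide": [0,0,0],"dr": [0,0,6]}
    - {"grip": 5,"slide": [0,0,0],"dr": [0,0,6]}
    - {"grip": 5,"slide": [0,0,0],"dr": [0,0,6]}
    - {"grip": 5,"slide": [0,0,0],"dr": [0,0,6]}

```text
time_s: 28.78
ee_pos: [0.5138, -0.0711, 0.085]
ee_rot: [2.94, 1.105, 0.0]
force: [-1.1, -0.8, 4.6]
finger_gap: 0.126
grip_force: 30.0
```

Emit:
send_rows:
  rows:
    - {"grip": 5,"slide": [0,0,0],"dr": [0,0,6]}
    - {"grip": 5,"slide": [0,0,0],"dr": [0,0,6]}
    - {"grip": 5,"slide": [0,0,0],"dr": [0,0,6]}
    - {"grip": 5,"slide": [0,0,0],"dr": [0,0,6]}
    - {"grip": 5,"slide": [0,0,0],"dr": [0,0,6]}

```text
time_s: 29.2
ee_pos: [0.514, -0.0713, 0.0851]
ee_rot: [3.126, 0.307, 0.001]
force: [-1.2, -1.8, 3.9]
finger_gap: 0.124
grip_force: 30.0
```

```bash
python3 -c "
from h import *
jig();s=robot.observe();print(s['joint_positions'],s['ft_torque'])"
```

```text
jig x,y,z mm -0.2 86.9 85.1 head 11.2 gap 0.12396414730192858 F [-1.2 -1.8  3.9] 29.2
[-2.70565709e-01  4.15300750e-01  1.83304670e+00 -9.00022863e-04
  8.92475897e-01  1.10496141e+00] [-0.36887481  0.42100609  0.08192303]
```

Emit:
send_rows:
  rows:
    - {"grip": 5,"slide": [0,0,0],"dr": [0,0,2]}
    - {"grip": 5,"slide": [0,0,0],"dr": [0,0,1]}
    - {"grip": 5,"slide": [0,0,0],"dr": [0,0,0]}

```text
time_s: 29.45
ee_pos: [0.514, -0.0713, 0.0851]
ee_rot: [3.132, 0.234, 0.001]
force: [-2.4, -2.2, 5.7]
finger_gap: 0.123
grip_force: 30.2
```

```bash
python3 -c "
from h import *
jig();s=robot.observe();print(s['ft_torque'])"
```

```text
jig x,y,z mm -0.2 86.9 85.1 head 8.6 gap 0.12255397254754741 F [-2.4 -2.2  5.7] 29.45
[-0.37206797  0.38798629  0.50765086]
```

The torque step from 0.08 to 0.51 N·m shows the screw is at its stop. I'll release, rise, and check.

Emit:
send_rows:
  rows:
    - {"grip": 30,"slide": [0,0,0],"dr": [0,0,0]}
    - {"grip": 40,"slide": [0,0,0],"dr": [0,0,0]}
    - {"grip": 40,"slide": [0,0,0],"dr": [0,0,0]}
    - {"grip": 40,"slide": [0,0,0],"dr": [0,0,0]}
    - {"grip": 40,"slide": [0,0,-10],"dr": [0,0,0]}

```text
time_s: 29.87
ee_pos: [0.5123, -0.0703, 0.0934]
ee_rot: [-3.132, -0.233, 0.005]
force: [-0.0, -0.6, 0.4]
finger_gap: 0.444
grip_force: 0.0
```

Emit:
send_rows:
  rows:
    - {"grip": 40,"slide": [0,0,-25],"dr": [0,0,0]}
    - {"grip": 40,"slide": [0,0,-40],"dr": [0,0,0]}
    - {"grip": 40,"slide": [0,0,-40],"dr": [0,0,0]}
    - {"grip": 40,"slide": [-20,0,-30],"dr": [0,0,0]}
    - {"grip": 40,"slide": [-35,0,0],"dr": [0,0,0]}

```text
time_s: 30.28
ee_pos: [0.4661, -0.0805, 0.2367]
ee_rot: [3.128, 0.234, 0.022]
force: [0.0, -1.4, 0.1]
finger_gap: 0.46
grip_force: 0.0
```

Emit:
send_rows:
  rows:
    - {"grip": 40,"slide": [-35,0,0],"dr": [0,0,0]}
    - {"grip": 40,"slide": [0,0,0],"dr": [0,0,0]}
    - {"grip": 40,"slide": [0,0,0],"dr": [0,0,0]}
    - {"grip": 40,"slide": [0,0,0],"dr": [0,0,0]}

```text
time_s: 30.62
ee_pos: [0.4255, -0.0843, 0.2304]
ee_rot: [3.133, 0.232, 0.003]
force: [-0.2, 0.1, 0.6]
finger_gap: 0.453
grip_force: 0.0
```

Run:
```python
from h import *
jig()
w=read_camera("wrist")["img"]; s=read_camera("scene")["img"]; d=read_camera("side")["img"]
o=np.zeros((600,800,3),np.uint8)
o[:300,:400]=cv2.resize(w,(400,300)); o[:300,400:]=cv2.resize(s[170:290,150:310],(400,300),interpolation=3); o[300:,:400]=cv2.resize(d[120:240,230:390],(400,300),interpolation=3); o[300:,400:]=cv2.resize(s,(400,300))
cv2.imwrite("pics/final.png",o[:,:,::-1])
```

```text
jig x,y,z mm -89.6 89.2 230.4 head 8.5 gap 0.45347900821441123 F [-0.2  0.1  0.6] 30.6167
```

View pics/final.png

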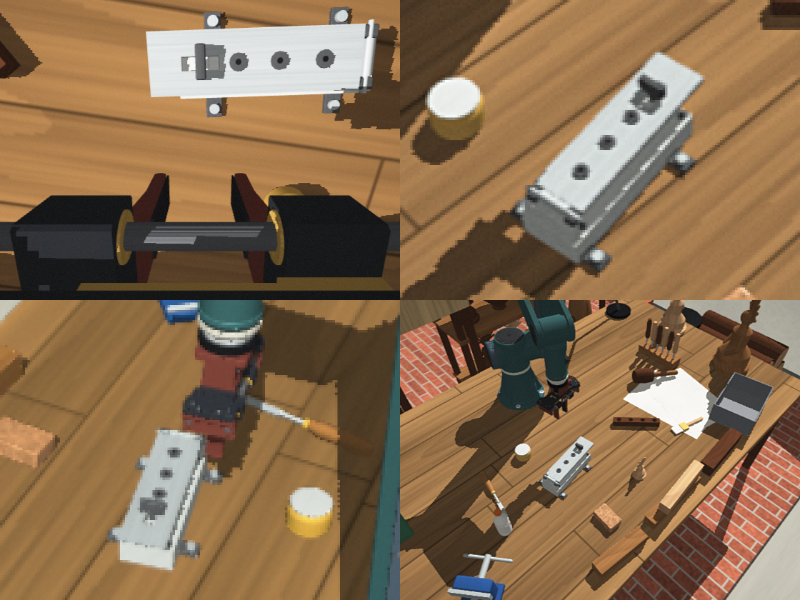

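The views show the leaf closed flat, the screw bar lying across the slot at (203,62), and the other items where they were. I'll hand it in.

```bash
python3 -c "
from rig import robot
print(robot.hand_in())"
```

```text
the job is handed in; nothing more can be done
None
```

The job is handed in at about 31 s: all three beads are seated in their matching pockets, the leaf was pushed gently down onto its post, and the screw was turned clockwise to its stop; the result of the judging was not shown.

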